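# Close both catches of an instrument case on the sprung stop

### The arm

A 6-joint arm with a two-finger parallel gripper is mounted at the origin on the work surface. World frame = base frame: x ahead of the robot, y to its left, z up, the work surface at z = 0. Lengths are in m, angles in rad, forces in N, time in s.
With the tool pointing down it reaches from about 0.225 to 0.875 m from the base axis. Payload 3.4 kg.
Tool frame: the origin (TCP) lies at the very end of the fingers, on their centre line; the grasp point (between the pads) lies manip.grip_point_offset behind it (manip.grip_point_offset is the distance from the TCP to the grasp point, in m); z points along the fingers, y is the line along which they close (so a half turn about z gives the same grasp; the last joint's range is limited). The gripper opens to 85 mm and grips with 20 to 120 N. Pads are 22 mm wide; open, the fingers measure 114 mm over their backs; the gripper's body (76 mm by 85 mm) begins 54 mm behind the grasp point. The pads swing forward as they close: fully open they stand 13 mm farther back than shut.
Start: joints at [1.03, 0.276, 1.505, -0, 1.361, -0.121], TCP at [0.234, 0.525, 0.196] pointing down, gripper open.
Joint ranges: [-2.89, 2.89], [-0.75, 2.08], [0.22, 2.7], [-1.18, 4.32], [0.11, 2.71], [-2.7, 2.7]. Speed limits (rad/s): [2.57, 2.57, 3.14, 3.14, 3.14, 3.14].

### API

Orientations are given as a unit quaternion [w, x, y, z].
In Python, from rig import manip gives the robot as it stands.
- The arm moves only by the shell command python3 -m pendant 'ROWS' [FORCE]. ROWS is JSON, a list of rows, each an object of numbers: "jaw": the opening, from -1 (shut) to 1 (fully open); "tx", "ty", "tz": the shift along the world's x, y, z in cm; "ax", "ay", "az": the turn, a rotation vector about the world's x, y, z in degrees. In form: [{"jaw": .., "tx": .., "ty": .., "tz": .., "ax": .., "ay": .., "az": ..}, ...]. A call has 1 to 10 rows; each row is the pose to reach, as a shift and turn from the pose commanded when the call began; what a row does not reach only later rows make up. A row lasts 1/8 s, in which the tool goes at most 62.5 mm and 10.7 degrees, less where a joint would pass 70% of its speed; a pose out of reach is approached as far as the arm can. A call with a gripper value outside its range is refused whole. The fingers move at their own pace and stop on an object; FORCE is the grip in N (left out, the last holds). Time passes only in rows, so rows that repeat a pose let the fingers close. It gives the time, the measured TCP pose, the force, the opening and the grip force at its end, in the units of the state.
- manip.get_state(): the state, without advancing time (a new reading comes with each control period).
- manip.get_image(name): name is "scene" or "side" or "wrist"; returns a dict with "pixels" (420x560x3 uint8, blue, green, red), "depth" (420x560 float32, m along the optical axis (not along the pixel's ray), 0 where there is no reading), "fx", "fy", "cx", "cy" (pixels), "pose" (4x4, takes a point from camera to world coordinates). Camera axes: x right, y down, z forward; pixel columns grow to the right and rows downward; lengths in m; the calibration is good to about 2 mm. A picture is of the moment at which its call begins.
- manip.sign_off(): hands the job in; it is judged then, once.
The state is a dict: "clock": time; "qpos": joint angles; "qd": joint speeds; "effort": joint torques, N m; "position": TCP position; "ee_rot": TCP orientation; "contact_force": force on the tool from outside, world axes, zero at the start; "moment": the same for the moment, N m; "width": finger opening in m; "gripper_force": force on a finger pad.
Only numpy, scipy, OpenCV 4.12 (cv2) and the standard library are available. Lean on these libraries where they do the work, as an engineer would, in place of code of your own. Each camera call takes 0.05 s, during which the arm holds its last target. There are 200 camera calls.

### The job

Close the instrument case: keeping it flat on the counter, slide it so the sprung pad of the white stop pushes the orange catch on its long side fully in, then turn the case a quarter turn and do the same with the green catch on its end. Let only the pad, never the gripper, press the catches, and be gentle: the pad may give a little but must not be driven back to the end of its 20 mm travel. Leave the case lying flat on the counter with both catches in and the pad sprung out again, and do not disturb the bottles, the tub or the bowl.

Things in the scene. Friction and masses are not known exactly. Their poses are not given: they have to be found in the camera images.
- case: closed flat instrument case, aluminium with a dark lid, 150 (x) x 110 (y) x 46 (z) mm, about 0.6 kg, too wide to grasp, lying on the counter. Origin: centre of its underside; z up. The orange catch is in the middle of its +y long side, the green catch in the middle of its +x end; the -y side and the -x end are plain.
- catch_long (a joint): orange catch, 46 mm wide, 18 mm tall (11 to 29 mm above the counter), slides straight into the +y side of the case. 0 = fully out (stands 13 mm proud), 0.012 m = fully in (1 mm proud). It is stiff (about 4 N) and stays where it is pushed.
- catch_end (a joint): green catch, the same as the orange one, slides straight into the +x end of the case. 0 = out, 0.012 m = fully in.
- catch_long_face (a point): middle of the orange catch's outer face, 20 mm above the case's underside; moves with the catch
- catch_end_face (a point): middle of the green catch's outer face, 20 mm above the case's underside; moves with the catch
- stop: white bent-steel bracket fixed to the counter. Origin on the counter below the face of the pad at rest; the pad looks along -x of this frame, so the case is pushed along +x of it. The upright leg, 100 mm wide and 55 mm tall, stands 70 mm behind the pad face; from there the 26 mm thick barrel reaches to 53 mm behind the face; the foot reaches to 140 mm behind. Nothing else stands beside the pad.
- pad (a joint): the sprung pad of the stop, a black rubber-faced block 40 mm wide and 32 mm tall, centre 22 mm above the counter. 0 = sprung out, grows in m as it is pushed back, end of travel 0.020 m. It starts to give at about 8 N, after the catch it presses is fully in, and takes 12 N at the end.
- pad_face (a point): middle of the pad's front face, 22 mm above the counter; moves with the pad
- wash_bottle: bystander: clear squeeze bottle with green contents and a bent blue spout, 72 mm across, 188 mm tall, standing on the counter; origin at the centre of its underside
- tub: bystander: round black-and-red tub with white cap, 88 mm across, 125 mm tall, standing on the counter; origin at the centre of its underside
- ink_bottle: bystander: small black bottle, 36 mm across, 120 mm tall, standing on the counter; origin at the centre of its underside
- bowl: bystander: steel bowl, 100 mm across, 40 mm tall, standing on the counter; origin at the centre of its underside
Mind the look-alikes: they are no part of the job. Leave any red look-alike of the case alone.

How it is judged:
On the way, in this order (a step that is already met when the one before it is completed fails the run):
1. the orange catch is pressed in by the pad, the green one is still out (value of joint catch_long above 0.0105 m and value of joint catch_end below 0.006 m and horizontal distance between catch_long_face and pad_face below 0.03 m), for 0.1 s.
2. the green catch is pressed in by the pad (value of joint catch_end above 0.0105 m and horizontal distance between catch_end_face and pad_face below 0.03 m), for 0.1 s.
At the end, for the whole second after the job is handed in: both catches are pushed in at least 10.5 of 12 mm, the pad has sprung out again (less than 4 mm in), and the case lies flat (within 0.06 rad and 8 mm) and still on the counter, anywhere (value of joint each of catch_long, catch_end above 0.0105 m and value of joint pad below 0.004 m and angle between case's own z axis and vertical below 0.06 rad and height (world z) of case between -0.008 and 0.008 m and linear speed of case below 0.01 m/s); the robot touches nothing.
It fails at once if the pad driven back to the end of its travel (more than 18.5 of 20 mm) (value of joint pad above 0.0185 m).
It fails at once if the gripper pressing a catch (over 2 N) (contact force between the fingers and catch_long above 2 N or contact force between the fingers and catch_end above 2 N).
It fails at once if the case tipped or lifted (over 0.35 rad or 40 mm) (angle between case's own z axis and vertical above 0.35 rad or height (world z) of case above 0.04 m).
It fails at once if a bystander moved more than 30 mm or tipped (distance of any of wash_bottle, tub, ink_bottle, bowl from where it was at the start of the episode above 0.03 m or angle between any of wash_bottle, tub, ink_bottle, bowl's own z axis and vertical above 0.3 rad).
It also fails if it takes over 72 s, if anything falls off the work surface, if the arm or the gripper's body presses on something with over 40 N, if the wrist force passes 120 N, or if a joint passes its speed limit or range.

## Working session

There is one attempt and no reset: what is moved stays moved. The work goes in short steps, Python scripts to look and compute and a shell command to move; the robot and the scene stay as the last step left them, time stands still between calls to the robot, and variables do not carry over. Pictures are saved under pics/ and viewed, at most 10 in all, crops included, and the job is handed in when it is done.

```bash
mkdir -p pics; ls; cat > h.py <<'E'
import numpy as np,cv2
from rig import manip
def grab(n):
    im=manip.get_image(n); return im
def world(im,u,v,d=None,z=None):
    P=np.array(im["pose"]); r=np.array([(u-im["cx"])/im["fx"],(v-im["cy"])/im["fy"],1.])
    if z is None: return P[:3,:3]@(r*d)+P[:3,3]
    w=P[:3,:3]@r; return P[:3,3]+w*(z-P[2,3])/w[2]
def cloud(im):
    h,w=im["depth"].shape; u,v=np.meshgrid(np.arange(w),np.arange(h)); d=im["depth"]
    c=np.stack([(u-im["cx"])/im["fx"]*d,(v-im["cy"])/im["fy"]*d,d],-1); P=np.array(im["pose"])
    return c@P[:3,:3].T+P[:3,3]
E
python3 - <<'E'
from h import *
print(manip.get_state(), manip.grip_point_offset)
a=[]
for n in("scene","side"):
    im=grab(n); cv2.imwrite(f"pics/{n}0.png",im["pixels"]); print(n,np.round(im["pose"],3).tolist(),im["fx"])
E
```

```text
pics
{'clock': 0.0, 'qpos': array([ 1.02999976e+00,  2.76610387e-01,  1.50612463e+00, -1.34343488e-05,
        1.36070986e+00, -1.21014430e-01]), 'qd': array([ 1.51607492e-04, -1.37184564e-03,  1.80891687e-03, -5.89447020e-04,
        1.22994262e-03, -4.06363798e-05]), 'effort': array([ 1.08872693e-03, -4.16784418e+01, -2.45808470e+01,  1.19578926e-04,
        1.09255532e-02,  1.30083941e-05]), 'position': array([0.23405805, 0.524558  , 0.19503439]), 'ee_rot': array([-2.94680637e-04,  2.08351895e-01,  9.78053490e-01, -8.78000530e-04]), 'contact_force': array([-0.37220851, -0.15094496, -0.47061915]), 'moment': array([-0.00089324, -0.00466903,  0.012464  ]), 'gripper_force': 0.0, 'width': 0.08536698721615224} 0.0187
scene [[-0.033, 0.818, -0.575, 1.287], [0.999, 0.022, -0.026, 0.031], [-0.008, -0.575, -0.818, 1.206], [0.0, 0.0, 0.0, 1.0]] 524.7016493254954
side [[0.966, -0.177, 0.19, 0.263], [-0.26, -0.623, 0.738, -0.856], [-0.012, -0.762, -0.648, 0.788], [0.0, 0.0, 0.0, 1.0]] 453.23611779304866
```

View pics/scene0.png

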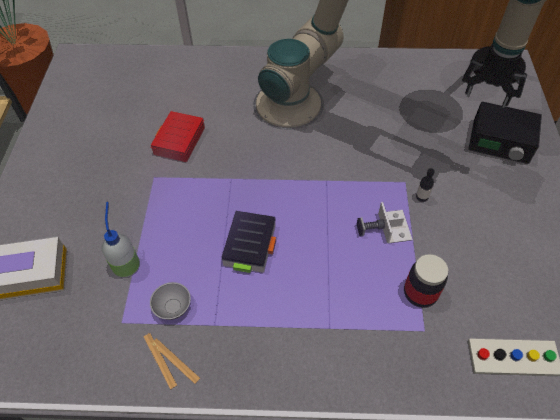

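View pics/side0.png

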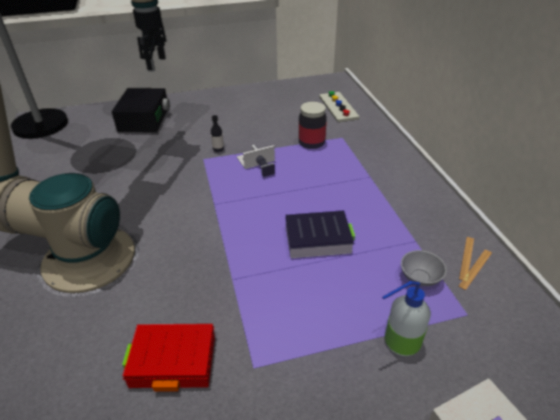

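Candidates for the case: the dark-lidded case at scene (250,238) / side (319,232), with orange at (272,244) and green at (243,267), and the red look-alike at scene (178,136) / side (172,355). By the description I choose the dark one. The stop is at scene (385,225) with its pad at (361,227) facing -y. Next I'll measure and check with a close crop.

```bash
cat >> h.py <<'E'
def case_pose(n="scene",zs=(0.040,0.053),box=None):
    im=grab(n); C=cloud(im); px=im["pixels"]; hsv=cv2.cvtColor(px,cv2.COLOR_BGR2HSV)
    out={}
    x,y,z=C[...,0],C[...,1],C[...,2]
    box=box or (0.2,0.75,-0.3,0.3)
    reg=(x>box[0])&(x<box[1])&(y>box[2])&(y<box[3])&(im["depth"]>0)
    m=(reg&(z>zs[0])&(z<zs[1])).astype(np.uint8)
    k,l,s,c=cv2.connectedComponentsWithStats(m)
    for i in range(1,k):
        if s[i,4]>400:
            p=C[l==i]; r=cv2.minAreaRect((p[:,:2]*1000).astype(np.float32))
            print(n,"top",np.round(c[i]),"n",s[i,4],"z",np.round(np.median(p[:,2]),4),"rect mm",np.round(r[0],1),np.round(r[1],1),round(r[2],1))
    for nm,lo,hi in(("orange",(5,150,120),(18,255,255)),("green",(35,150,120),(75,255,255))):
        m=(cv2.inRange(hsv,lo,hi)>0)&reg&(z<0.04)&(z>0.004)
        if m.sum()>5: 
            p=C[m]; vu=np.argwhere(m); print(n,nm,m.sum(),"pix",np.round(vu.mean(0)[::-1]),"min",np.round(p.min(0),3),"med",np.round(np.median(p,0),4),"max",np.round(p.max(0),3))
    return im,C
E
python3 - <<'E'
from h import *
for n in("scene","side"):
    im,C=case_pose(n); x,y,z=C[...,0],C[...,1],C[...,2]
    px=im["pixels"]; g=px.max(-1)
    reg=(x>.3)&(x<.7)&(y>.24)&(y<.48)&(im["depth"]>0)
    for nm,m in(("black",reg&(g<60)&(z>.012)&(z<.05)),("all",reg&(z>.02))):
        k,l,s,c=cv2.connectedComponentsWithStats(m.astype(np.uint8))
        for i in range(1,k):
            if s[i,4]>25:
                p=C[l==i]; print(n,nm,np.round(c[i]),s[i,4],np.round(np.percentile(p,[2,50,98],axis=0),3).tolist())
    if n=="scene": crop=cv2.resize(px[160:330,200:440],None,fx=3,fy=3,interpolation=cv2.INTER_CUBIC)
cv2.imwrite("pics/crop.png",crop)
E
```

```text
scene top [249. 238.] n 2029 z 0.0454 rect mm [550.8 -91.5] [110.7 153.9] 80.6
scene orange 65 pix [272. 244.] min [ 0.539 -0.04   0.023] med [ 0.5614 -0.0311  0.0283] max [ 0.581 -0.023  0.036]
scene green 75 pix [242. 266.] min [ 0.621 -0.128  0.023] med [ 0.6304 -0.1061  0.0278] max [ 0.64  -0.083  0.035]
scene all [426. 185.] 328 [[0.369, 0.371, 0.023], [0.385, 0.386, 0.07], [0.396, 0.404, 0.121]]
scene all [387. 221.] 369 [[0.44, 0.245, 0.021], [0.485, 0.271, 0.036], [0.533, 0.317, 0.057]]
scene all [426. 270.] 877 [[0.644, 0.307, 0.032], [0.678, 0.339, 0.123], [0.699, 0.385, 0.128]]
side top [318. 228.] n 1984 z 0.0459 rect mm [546.5 -91.6] [115.3 150.3] 80.7
side green 12 pix [351. 230.] min [ 0.625 -0.121  0.027] med [ 0.6271 -0.1075  0.0292] max [ 0.631 -0.091  0.031]
side black [310. 144.] 52 [[0.63, 0.306, 0.012], [0.656, 0.313, 0.015], [0.694, 0.343, 0.021]]
side all [311. 123.] 971 [[0.63, 0.306, 0.023], [0.66, 0.32, 0.087], [0.698, 0.379, 0.127]]
side all [216. 133.] 295 [[0.355, 0.371, 0.023], [0.371, 0.379, 0.066], [0.388, 0.393, 0.121]]
side all [258. 154.] 386 [[0.433, 0.246, 0.022], [0.477, 0.269, 0.038], [0.527, 0.309, 0.056]]
```

View pics/crop.png

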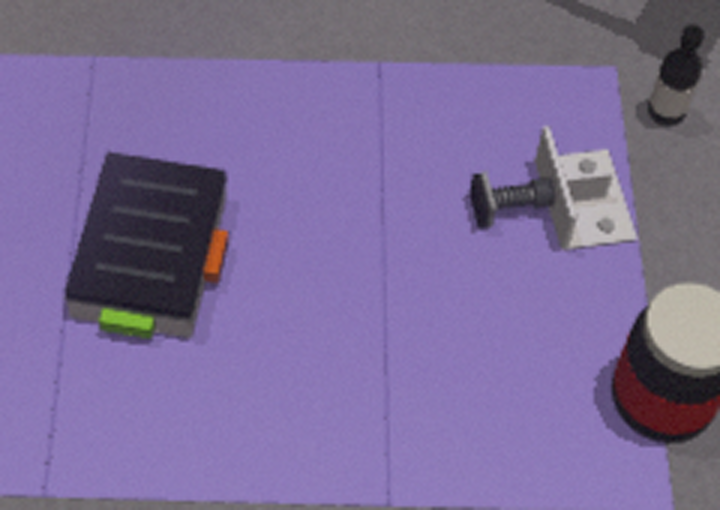

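The crop confirms it: dark lid, orange catch on its right (crop 216,255), green catch below (126,322), and the black pad at (483,200) facing left. Now the stop's axis.

```bash
python3 - <<'E'
from h import *
A=[];B=[]
for n in("scene","side"):
    im=grab(n);C=cloud(im);x,y,z=C[...,0],C[...,1],C[...,2]
    reg=(x>.41)&(x<.56)&(y>.18)&(y<.35)&(im["depth"]>0)
    g=im["pixels"].max(-1).astype(int)
    leg=C[reg&(z>.046)&(z<.062)]
    vx,vy,x0,y0=cv2.fitLine((leg[:,:2]).astype(np.float32),cv2.DIST_HUBER,0,.001,.001).ravel()
    t=(leg[:,:2]-[x0,y0])@[vx,vy]; mid=np.array([x0,y0])+np.array([vx,vy])*(t.max()+t.min())/2
    print(n,"leg ang",np.degrees(np.arctan2(vy,vx)),"mid",mid,"len",np.ptp(t),len(leg))
    pad=reg&(z>.02)&(z<.045)&(g<75)
    p=C[pad]; f=p[:,1]<.0+p[:,1].min()+.02
    print(" dark pts",len(p),np.round(np.percentile(p[f],[2,50,98],axis=0),3).tolist())
    top=p[f&(p[:,2]>.033)]; print(" pad top",len(top),cv2.minAreaRect((top[:,:2]*1000).astype(np.float32)))
for i in("wash",(0.2,.75,-.4,-.15)),: pass
im=grab("scene");C=cloud(im)
for nm,(u0,v0,u1,v1) in dict(wash=(95,230,145,280),bowl=(150,284,192,324),ink=(414,165,438,205),tub=(403,255,448,308)).items():
    p=C[v0:v1,u0:u1].reshape(-1,3); p=p[(p[:,2]>.02)&(p[:,2]<.3)]; print(nm,np.round(np.percentile(p,[2,50,98],axis=0),3).tolist())
E
```

```text
scene leg ang 10.335708 mid [0.48466018 0.27022888] len 0.10100209362781837 101
 dark pts 142 [[0.479, 0.197, 0.021], [0.5, 0.203, 0.034], [0.517, 0.211, 0.042]]
 pad top 32 ((496.21563720703125, 203.04656982421875), (39.792335510253906, 6.959753036499023), 8.798944473266602)
side leg ang 10.158635 mid [0.48037864 0.27027165] len 0.09848220151089354 113
 dark pts 127 [[0.474, 0.196, 0.021], [0.491, 0.201, 0.031], [0.508, 0.208, 0.038]]
 pad top 25 ((490.6544494628906, 201.86236572265625), (35.06391906738281, 9.536145210266113), 13.47803020477295)
wash [[0.604, -0.439, 0.024], [0.64, -0.401, 0.102], [0.659, -0.377, 0.151]]
bowl [[0.691, -0.318, 0.02], [0.718, -0.285, 0.033], [0.783, -0.225, 0.042]]
ink [[0.37, 0.372, 0.023], [0.386, 0.385, 0.07], [0.395, 0.404, 0.121]]
tub [[0.647, 0.308, 0.025], [0.697, 0.342, 0.108], [0.721, 0.384, 0.128]]
```

```bash
R='{"jaw":1,"tx":33.5,"ty":-72.6,"tz":-5,"az":-55.8}'; true; python3 -m pendant '[{"jaw":1,"tx":33.5,"ty":-72.6,"tz":-1,"az":-55.8},{"jaw":1,"tx":33.5,"ty":-72.6,"tz":-1,"az":-55.8},{"jaw":1,"tx":33.5,"ty":-72.6,"tz":-1,"az":-55.8},{"jaw":1,"tx":33.5,"ty":-72.6,"tz":-1,"az":-55.8},{"jaw":1,"tx":33.5,"ty":-72.6,"tz":-1,"az":-55.8},{"jaw":1,"tx":33.5,"ty":-72.6,"tz":-1,"az":-55.8},{"jaw":1,"tx":33.5,"ty":-72.6,"tz":-1,"az":-55.8},{"jaw":1,"tx":33.5,"ty":-72.6,"tz":-1,"az":-55.8},{"jaw":1,"tx":33.5,"ty":-72.6,"tz":-1,"az":-55.8},{"jaw":1,"tx":33.5,"ty":-72.6,"tz":-1,"az":-55.8}]'
```

```text
invalid input at $[0]: expected keys jaw, tx, ty, tz, ax, ay, az
```

```bash
python3 -m pendant '[{"jaw":1,"tx":33.5,"ty":-72.6,"tz":-1,"ax":0,"ay":0,"az":-55.8},{"jaw":1,"tx":33.5,"ty":-72.6,"tz":-1,"ax":0,"ay":0,"az":-55.8},{"jaw":1,"tx":33.5,"ty":-72.6,"tz":-1,"ax":0,"ay":0,"az":-55.8},{"jaw":1,"tx":33.5,"ty":-72.6,"tz":-1,"ax":0,"ay":0,"az":-55.8},{"jaw":1,"tx":33.5,"ty":-72.6,"tz":-1,"ax":0,"ay":0,"az":-55.8},{"jaw":1,"tx":33.5,"ty":-72.6,"tz":-1,"ax":0,"ay":0,"az":-55.8},{"jaw":1,"tx":33.5,"ty":-72.6,"tz":-1,"ax":0,"ay":0,"az":-55.8},{"jaw":1,"tx":33.5,"ty":-72.6,"tz":-1,"ax":0,"ay":0,"az":-55.8},{"jaw":1,"tx":33.5,"ty":-72.6,"tz":-1,"ax":0,"ay":0,"az":-55.8},{"jaw":1,"tx":33.5,"ty":-72.6,"tz":-1,"ax":0,"ay":0,"az":-55.8}]'
```

```text
clock: 1.6
position: [0.4969, -0.0444, 0.1884]
ee_rot: [0.0, 0.642, 0.767, 0.0]
contact_force: [0.6, 0.9, -0.5]
width: 0.0854
gripper_force: 0.0
```

```bash
python3 -m pendant '[{"jaw":1,"tx":7.2,"ty":-15.7,"tz":0,"ax":0,"ay":0,"az":0},{"jaw":1,"tx":7.2,"ty":-15.7,"tz":0,"ax":0,"ay":0,"az":0},{"jaw":1,"tx":7.2,"ty":-15.7,"tz":0,"ax":0,"ay":0,"az":0},{"jaw":1,"tx":7.2,"ty":-15.7,"tz":-6,"ax":0,"ay":0,"az":0},{"jaw":1,"tx":7.2,"ty":-15.7,"tz":-12,"ax":0,"ay":0,"az":0},{"jaw":1,"tx":7.2,"ty":-15.7,"tz":-16,"ax":0,"ay":0,"az":0},{"jaw":1,"tx":7.2,"ty":-15.7,"tz":-18,"ax":0,"ay":0,"az":0},{"jaw":1,"tx":7.2,"ty":-15.7,"tz":-18.4,"ax":0,"ay":0,"az":0}]'
```

```text
clock: 2.6
position: [0.5671, -0.1988, 0.0025]
ee_rot: [-0.002, 0.642, 0.767, -0.0]
contact_force: [0.1, -0.1, -0.1]
width: 0.0854
gripper_force: 0.0
```

```bash
python3 -m pendant '[{"jaw":1,"tx":-0.18,"ty":1,"tz":0,"ax":0,"ay":0,"az":0},{"jaw":1,"tx":-0.36,"ty":2,"tz":0,"ax":0,"ay":0,"az":0},{"jaw":1,"tx":-0.54,"ty":3,"tz":0,"ax":0,"ay":0,"az":0},{"jaw":1,"tx":-0.72,"ty":4,"tz":0,"ax":0,"ay":0,"az":0},{"jaw":1,"tx":-0.9,"ty":5,"tz":0,"ax":0,"ay":0,"az":0},{"jaw":1,"tx":-1.08,"ty":6,"tz":0,"ax":0,"ay":0,"az":0},{"jaw":1,"tx":-1.26,"ty":7,"tz":0,"ax":0,"ay":0,"az":0},{"jaw":1,"tx":-1.44,"ty":8,"tz":0,"ax":0,"ay":0,"az":0}]'; python3 - <<'E'
from h import *
im,C=case_pose("scene"); case_pose("side")
cv2.imwrite("pics/p1.png",cv2.resize(im["pixels"][150:330,170:430],None,fx=3,fy=3))
E
```

```text
clock: 3.6
position: [0.5537, -0.1187, 0.004]
ee_rot: [-0.0, 0.642, 0.767, 0.0]
contact_force: [0.3, -0.3, -0.9]
width: 0.0854
gripper_force: 0.0
scene top [252. 240.] n 1549 z 0.0454 rect mm [549.8 -91.7] [111.  154.9] 81.0
scene orange 64 pix [271. 244.] min [ 0.537 -0.04   0.022] med [ 0.5624 -0.0316  0.0287] max [ 0.585 -0.025  0.036]
scene green 71 pix [242. 266.] min [ 0.623 -0.125  0.024] med [ 0.6311 -0.1041  0.0287] max [ 0.639 -0.083  0.034]
side top [319. 231.] n 1395 z 0.0459 rect mm [546.2 -91.5] [114.7 150.3] 81.1
side green 12 pix [351. 229.] min [ 0.625 -0.119  0.028] med [ 0.6281 -0.1055  0.0289] max [ 0.631 -0.089  0.032]
```

View pics/p1.png

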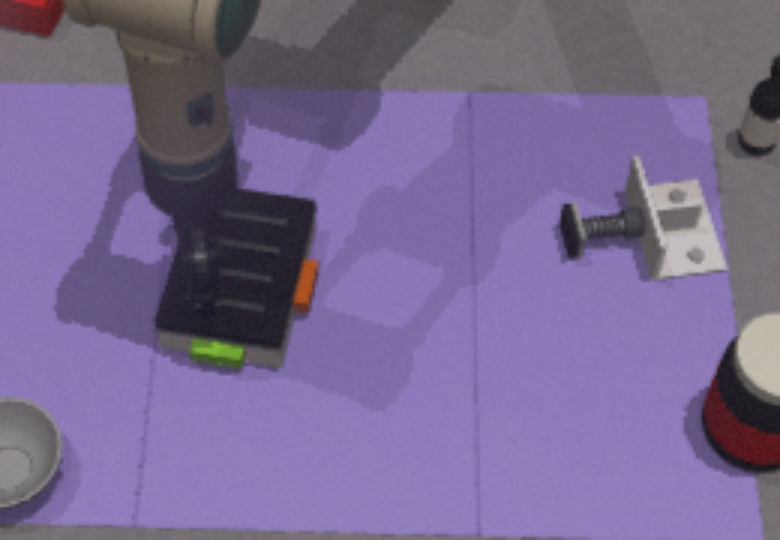

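```bash
python3 - <<'E'
from h import *
s=manip.get_state(); print(s["position"],s["contact_force"],s["clock"])
im,C=case_pose("side"); a=cv2.resize(im["pixels"][120:330,200:480],(400,300))
w=grab("wrist"); b=cv2.resize(w["pixels"],(400,300)); print(np.round(w["pose"],3).tolist())
cv2.imwrite("pics/p2.png",np.hstack([a,b]))
E
```

```text
[ 0.55327878 -0.11814485  0.0040114 ] [-0.42038227 -0.191719    0.02902727] 3.7
side top [319. 231.] n 1378 z 0.0459 rect mm [546.1 -92.2] [113.8 150.4] 79.9
side green 12 pix [351. 229.] min [ 0.625 -0.121  0.026] med [ 0.6285 -0.105   0.0284] max [ 0.631 -0.092  0.031]
[[0.984, 0.169, 0.051, 0.542], [0.177, -0.944, -0.279, -0.048], [0.001, 0.284, -0.959, 0.182], [0.0, 0.0, 0.0, 1.0]]
```

View pics/p2.png

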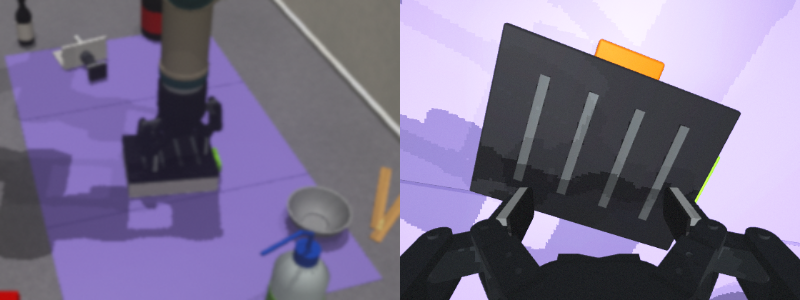

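The side view (left half) and the wrist view (right half: fingers at about (515,210) and (685,210) over the lid) show the fingers over the lid. That contradicts TCP z = 4 mm, so I'll check the wrist depth against it.

```bash
python3 - <<'E'
from h import *
w=grab("wrist"); C=cloud(w)
for u,v in[(560-400,100),(600-400,160),(640-400,140),(440-400,60),(520-400,200),(515-400,205),(684-400,208),(690-400,200),(690-400,225),(640-400,65),(550-400,260)]:
    U,V=int(u*1.4),int(v*1.4); print(u+400,v,np.round(C[V,U],3),w["depth"][V,U])
E
```

```text
560 100 [ 0.521 -0.061  0.045] 0.13345473
600 160 [ 0.551 -0.095  0.046] 0.14380975
640 140 [ 0.574 -0.077  0.046] 0.13986433
440 60 [ 0.419 -0.052  0.001] 0.16857836
520 200 [ 0.51  -0.116  0.073] 0.12176544
515 205 [ 0.509 -0.117  0.078] 0.117398344
684 208 [ 0.596 -0.1    0.082] 0.11330579
690 200 [ 0.607 -0.103  0.065] 0.13068227
690 225 [ 0.597 -0.104  0.091] 0.10590835
640 65 [ 0.566 -0.031  0.029] 0.14296329
550 260 [ 0.524 -0.223  0.001] 0.22176126
```

```bash
python3 - <<'E'
from h import *
w=grab("wrist"); C=cloud(w); cv2.imwrite("pics/p3.png",cv2.resize(w["pixels"][230:420],None,fx=1.4,fy=2))
for V in(255,260,265,270,280,290,300): print(V,[(U,np.round(C[V,U]*1000).astype(int).tolist()) for U in range(370,430,6)])
E
```

```text
255 [(370, [597, -103, 46]), (376, [600, -102, 46]), (382, [602, -101, 47]), (388, [606, -101, 45]), (394, [608, -101, 46]), (400, [611, -100, 46]), (406, [614, -100, 46]), (412, [617, -99, 45]), (418, [619, -98, 47]), (424, [623, -98, 46])]
260 [(370, [597, -105, 47]), (376, [600, -104, 47]), (382, [604, -105, 45]), (388, [607, -104, 45]), (394, [609, -103, 46]), (400, [612, -103, 46]), (406, [614, -102, 47]), (412, [618, -102, 46]), (418, [620, -101, 46]), (424, [633, -107, 29])]
265 [(370, [598, -108, 46]), (376, [596, -102, 59]), (382, [598, -101, 60]), (388, [600, -100, 61]), (394, [609, -105, 47]), (400, [612, -105, 46]), (406, [616, -105, 46]), (412, [618, -104, 47]), (418, [622, -104, 45]), (424, [652, -122, 0])]
270 [(370, [595, -106, 55]), (376, [595, -103, 61]), (382, [596, -101, 65]), (388, [599, -101, 64]), (394, [601, -100, 65]), (400, [614, -108, 45]), (406, [616, -107, 47]), (412, [619, -107, 47]), (418, [632, -113, 30]), (424, [653, -125, 0])]
280 [(370, [597, -111, 55]), (376, [596, -107, 63]), (382, [596, -104, 69]), (388, [596, -101, 73]), (394, [598, -100, 74]), (400, [600, -100, 74]), (406, [607, -103, 66]), (412, [630, -120, 30]), (418, [542, -49, 182]), (424, [655, -132, 1])]
290 [(370, [598, -116, 56]), (376, [596, -111, 64]), (382, [596, -107, 70]), (388, [595, -103, 77]), (394, [596, -101, 80]), (400, [598, -101, 81]), (406, [599, -100, 81]), (412, [606, -103, 74]), (418, [608, -103, 74]), (424, [657, -139, 1])]
300 [(370, [598, -120, 57]), (376, [597, -115, 66]), (382, [596, -111, 73]), (388, [596, -107, 78]), (394, [595, -104, 83]), (400, [595, -101, 87]), (406, [598, -101, 87]), (412, [600, -101, 87]), (418, [606, -104, 80]), (424, [608, -104, 80])]
```

View pics/p3.png

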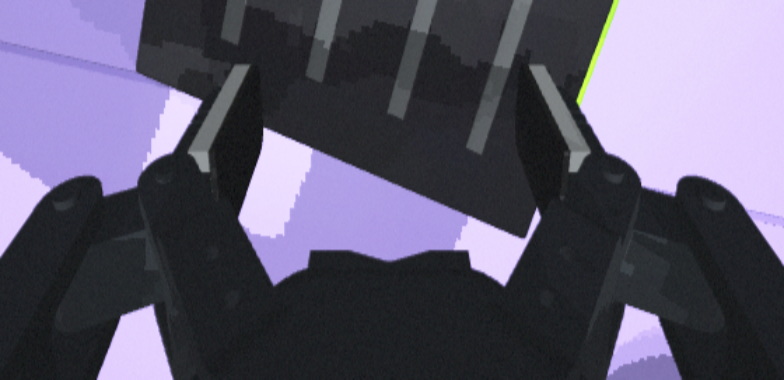

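```bash
python3 -m pendant '[{"jaw":1,"tx":0.76,"ty":-4.2,"tz":0,"ax":0,"ay":0,"az":0},{"jaw":1,"tx":1.53,"ty":-8.5,"tz":0,"ax":0,"ay":0,"az":0},{"jaw":1,"tx":1.53,"ty":-8.5,"tz":-1,"ax":0,"ay":0,"az":0},{"jaw":1,"tx":1.53,"ty":-8.5,"tz":-2,"ax":0,"ay":0,"az":0},{"jaw":1,"tx":1.53,"ty":-8.5,"tz":-2,"ax":0,"ay":0,"az":0}]'; python3 - <<'E'
from h import *
w=grab("wrist"); C=cloud(w);print(w["pose"][:3,3])
for V in(280,300): print(V,[(U,np.round(C[V,U]*1000).astype(int).tolist()) for U in range(364,382,3)])
E
```

```text
clock: 4.53
position: [0.5675, -0.2029, -0.0173]
ee_rot: [-0.002, 0.642, 0.767, -0.0]
contact_force: [0.3, -0.5, 0.6]
width: 0.0858
gripper_force: 0.0
[ 0.55597417 -0.13267264  0.16092593]
280 [(364, [621, -212, 0]), (367, [622, -211, 1]), (370, [610, -195, 33]), (373, [610, -193, 37]), (376, [610, -191, 41]), (379, [609, -188, 46])]
300 [(364, [624, -224, 1]), (367, [625, -223, 2]), (370, [612, -204, 36]), (373, [612, -201, 39]), (376, [611, -199, 44]), (379, [611, -197, 47])]
```

```bash
python3 -m pendant '[{"jaw":1,"tx":0,"ty":0,"tz":-1,"ax":0,"ay":0,"az":0},{"jaw":1,"tx":0,"ty":0,"tz":-1.7,"ax":0,"ay":0,"az":0},{"jaw":1,"tx":0,"ty":0,"tz":-2,"ax":0,"ay":0,"az":0},{"jaw":1,"tx":0,"ty":0,"tz":-2,"ax":0,"ay":0,"az":0}]'; python3 - <<'E'
from h import *
w=grab("wrist"); C=cloud(w);print(w["pose"][:3,3])
for V in(280,300): print(V,[(U,np.round(C[V,U]*1000).astype(int).tolist()) for U in range(361,382,3)])
E
```

```text
clock: 5.08
position: [0.569, -0.2042, -0.0362]
ee_rot: [-0.0, 0.642, 0.767, -0.0]
contact_force: [-0.2, -0.0, 0.7]
width: 0.0856
gripper_force: 0.0
[ 0.55692084 -0.13369187  0.1418474 ]
280 [(361, [613, -203, 1]), (364, [615, -204, 0]), (367, [616, -203, 1]), (370, [611, -196, 15]), (373, [611, -194, 18]), (376, [611, -192, 23]), (379, [610, -190, 26])]
300 [(361, [616, -216, 0]), (364, [617, -214, 2]), (367, [618, -214, 2]), (370, [613, -205, 16]), (373, [613, -202, 21]), (376, [612, -200, 25]), (379, [612, -198, 28])]
```

```bash
python3 -m pendant '[{"jaw":1,"tx":-0.18,"ty":1,"tz":0,"ax":0,"ay":0,"az":0},{"jaw":1,"tx":-0.36,"ty":2,"tz":0,"ax":0,"ay":0,"az":0},{"jaw":1,"tx":-0.54,"ty":3,"tz":0,"ax":0,"ay":0,"az":0},{"jaw":1,"tx":-0.72,"ty":4,"tz":0,"ax":0,"ay":0,"az":0},{"jaw":1,"tx":-0.9,"ty":5,"tz":0,"ax":0,"ay":0,"az":0},{"jaw":1,"tx":-1.08,"ty":6,"tz":0,"ax":0,"ay":0,"az":0},{"jaw":1,"tx":-1.26,"ty":7,"tz":0,"ax":0,"ay":0,"az":0},{"jaw":1,"tx":-1.44,"ty":8,"tz":0,"ax":0,"ay":0,"az":0}]'; python3 - <<'E'
from h import *
case_pose("scene"); case_pose("side");case_pose("wrist")
E
```

```text
clock: 6.12
position: [0.555, -0.1238, -0.0358]
ee_rot: [0.0, 0.642, 0.767, 0.0]
contact_force: [2.2, -2.5, 0.7]
width: 0.0853
gripper_force: 1.3
scene top [263. 233.] n 1789 z 0.0453 rect mm [532.9 -60.3] [153.6 108.9] 8.3
scene orange 49 pix [284. 233.] min [ 0.502 -0.006  0.022] med [5.255e-01 3.000e-04 2.840e-02] max [0.548 0.006 0.036]
scene green 71 pix [264. 261.] min [ 0.603 -0.069  0.019] med [ 0.613  -0.0494  0.0292] max [ 0.622 -0.028  0.033]
side top [290. 221.] n 763 z 0.046 rect mm [505.9 -62.8] [107.9 114.1] 8.3
wrist top [244. 144.] n 139785 z 0.0461 rect mm [533.3 -78.5] [151.5 113.3] 9.7
wrist green 681 pix [485. 133.] min [ 0.611 -0.067  0.027] med [ 0.6148 -0.0435  0.029 ] max [ 0.62  -0.023  0.031]
```

```bash
python3 -m pendant '[{"jaw":1,"tx":-0.26,"ty":2,"tz":0,"ax":0,"ay":0,"az":0},{"jaw":1,"tx":-0.52,"ty":4,"tz":0,"ax":0,"ay":0,"az":0},{"jaw":1,"tx":-0.78,"ty":6,"tz":0,"ax":0,"ay":0,"az":0},{"jaw":1,"tx":-1.04,"ty":8,"tz":0,"ax":0,"ay":0,"az":0},{"jaw":1,"tx":-1.3,"ty":10,"tz":0,"ax":0,"ay":0,"az":0},{"jaw":1,"tx":-1.56,"ty":12,"tz":0,"ax":0,"ay":0,"az":0},{"jaw":1,"tx":-1.82,"ty":14,"tz":0,"ax":0,"ay":0,"az":0},{"jaw":1,"tx":-2.08,"ty":16,"tz":0,"ax":0,"ay":0,"az":0},{"jaw":1,"tx":-2.21,"ty":17.1,"tz":0,"ax":0,"ay":0,"az":0},{"jaw":1,"tx":-2.34,"ty":18.1,"tz":0,"ax":0,"ay":0,"az":0}]'; python3 - <<'E'
from h import *
im,C=case_pose("scene"); case_pose("side");case_pose("wrist")
cv2.imwrite("pics/p4.png",np.hstack([cv2.resize(im["pixels"][150:330,220:440],(480,400)),cv2.resize(grab("wrist")["pixels"][:230],(320,400))]))
E
```

```text
clock: 7.52
position: [0.5312, 0.0573, -0.0359]
ee_rot: [0.0, 0.642, 0.767, -0.0]
contact_force: [0.9, -2.1, -1.8]
width: 0.0853
gripper_force: 1.3
scene top [333. 228.] n 1520 z 0.0452 rect mm [508.6 121.1] [154.  103.9] 9.7
scene orange 36 pix [351. 226.] min [0.477 0.173 0.023] med [0.4994 0.1793 0.0284] max [0.52  0.185 0.034]
scene green 67 pix [334. 254.] min [0.581 0.111 0.023] med [0.5886 0.1324 0.0278] max [0.597 0.153 0.033]
side top [262. 182.] n 456 z 0.0459 rect mm [478.3 114.8] [101.4 116.6] 8.0
wrist top [242. 145.] n 139773 z 0.0461 rect mm [510.4 101.5] [150.9 113.5] 10.1
wrist green 749 pix [482. 130.] min [0.586 0.114 0.027] med [0.5912 0.1379 0.029 ] max [0.597 0.158 0.031]
```

View pics/p4.png

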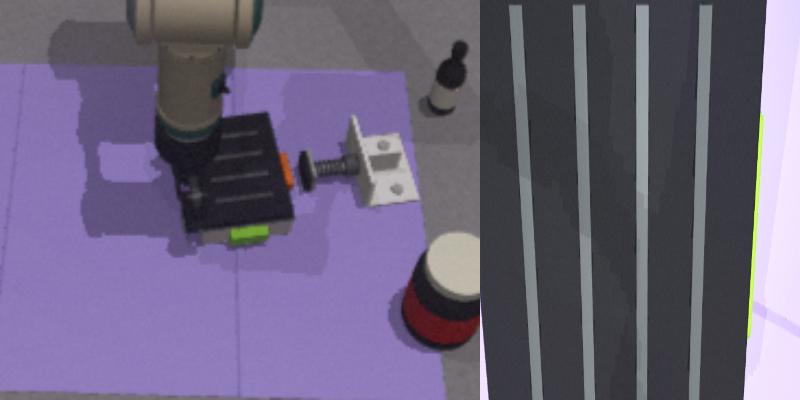

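The case is square to the stop, with the orange catch (287,170) just short of the pad (305,170). I'll press slowly and watch the force.

```bash
python3 -m pendant '[{"jaw":1,"tx":-0.09,"ty":0.5,"tz":0,"ax":0,"ay":0,"az":0},{"jaw":1,"tx":-0.18,"ty":1,"tz":0,"ax":0,"ay":0,"az":0},{"jaw":1,"tx":-0.23,"ty":1.3,"tz":0,"ax":0,"ay":0,"az":0},{"jaw":1,"tx":-0.29,"ty":1.6,"tz":0,"ax":0,"ay":0,"az":0},{"jaw":1,"tx":-0.34,"ty":1.9,"tz":0,"ax":0,"ay":0,"az":0}]'; python3 -m pendant '[{"jaw":1,"tx":-0.02,"ty":0.1,"tz":0,"ax":0,"ay":0,"az":0},{"jaw":1,"tx":-0.04,"ty":0.2,"tz":0,"ax":0,"ay":0,"az":0}]'; python3 -m pendant '[{"jaw":1,"tx":-0.02,"ty":0.1,"tz":0,"ax":0,"ay":0,"az":0},{"jaw":1,"tx":-0.04,"ty":0.2,"tz":0,"ax":0,"ay":0,"az":0}]'
```

```text
clock: 8.35
position: [0.5285, 0.0746, -0.0358]
ee_rot: [0.001, 0.641, 0.767, -0.0]
contact_force: [2.2, -8.1, 0.3]
width: 0.0853
gripper_force: 3.7
clock: 8.6
position: [0.5281, 0.0766, -0.0358]
ee_rot: [0.001, 0.641, 0.767, -0.0]
contact_force: [1.6, -7.5, 0.3]
width: 0.0851
gripper_force: 3.6
clock: 8.85
position: [0.5277, 0.0785, -0.0358]
ee_rot: [0.001, 0.641, 0.767, -0.0]
contact_force: [0.9, -7.7, 0.0]
width: 0.0856
gripper_force: 3.6
```

```bash
python3 -m pendant '[{"jaw":1,"tx":-0.02,"ty":0.1,"tz":0,"ax":0,"ay":0,"az":0},{"jaw":1,"tx":-0.04,"ty":0.2,"tz":0,"ax":0,"ay":0,"az":0}]'; python3 -m pendant '[{"jaw":1,"tx":-0.02,"ty":0.1,"tz":0,"ax":0,"ay":0,"az":0},{"jaw":1,"tx":-0.04,"ty":0.2,"tz":0,"ax":0,"ay":0,"az":0}]';python3 -m pendant '[{"jaw":1,"tx":-0.02,"ty":0.1,"tz":0,"ax":0,"ay":0,"az":0},{"jaw":1,"tx":-0.04,"ty":0.2,"tz":0,"ax":0,"ay":0,"az":0}]'
```

```text
clock: 9.1
position: [0.5273, 0.0805, -0.0358]
ee_rot: [0.001, 0.642, 0.767, -0.0]
contact_force: [1.5, -6.3, -0.5]
width: 0.0852
gripper_force: 3.6
clock: 9.35
position: [0.527, 0.0825, -0.0358]
ee_rot: [0.001, 0.642, 0.767, -0.0]
contact_force: [1.3, -6.6, 0.7]
width: 0.0853
gripper_force: 3.6
clock: 9.6
position: [0.5269, 0.0838, -0.0357]
ee_rot: [0.002, 0.641, 0.767, -0.001]
contact_force: [2.2, -10.8, -0.1]
width: 0.0854
gripper_force: 5.4
```

```bash
python3 -m pendant '[{"jaw":1,"tx":-0.02,"ty":0.15,"tz":0,"ax":0,"ay":0,"az":0},{"jaw":1,"tx":-0.04,"ty":0.25,"tz":0,"ax":0,"ay":0,"az":0},{"jaw":1,"tx":-0.04,"ty":0.25,"tz":0,"ax":0,"ay":0,"az":0}]'; python3 - <<'E'
from h import *
im,C=case_pose("scene")
cv2.imwrite("pics/p5.png",cv2.resize(im["pixels"][170:290,300:420],(600,600),interpolation=cv2.INTER_CUBIC))
E
```

```text
clock: 9.98
position: [0.5265, 0.086, -0.0357]
ee_rot: [0.002, 0.641, 0.767, -0.001]
contact_force: [1.8, -10.4, -0.2]
width: 0.0852
gripper_force: 5.3
scene top [344. 227.] n 1486 z 0.0453 rect mm [502.9 161.3] [167.5 100.9] 0.2
scene green 67 pix [345. 253.] min [0.575 0.14  0.02 ] med [0.5832 0.1606 0.0279] max [0.593 0.182 0.033]
```

View pics/p5.png

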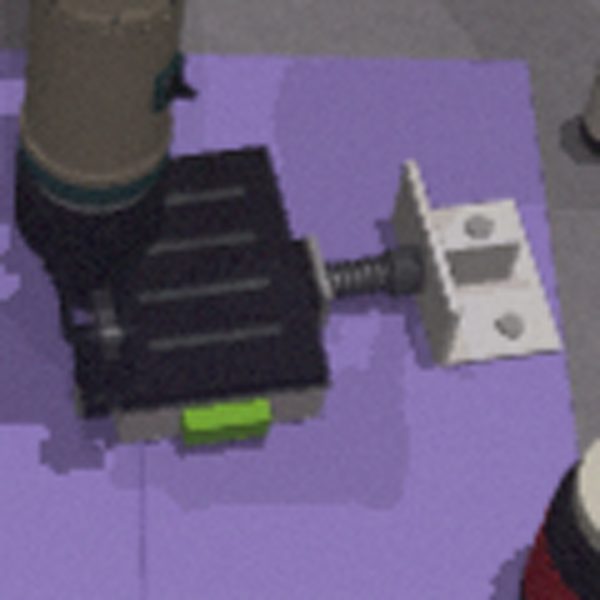

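The orange catch is hidden and the pad sits against the case side, so it's pressed. I'll back off, rise, and go over the lid centre to press and drag.

```bash
python3 -m pendant '[{"jaw":1,"tx":0.15,"ty":-0.8,"tz":0,"ax":0,"ay":0,"az":0},{"jaw":1,"tx":0.4,"ty":-2.2,"tz":0,"ax":0,"ay":0,"az":0},{"jaw":1,"tx":0.4,"ty":-2.2,"tz":4,"ax":0,"ay":0,"az":0},{"jaw":1,"tx":0.4,"ty":-2.2,"tz":6,"ax":0,"ay":0,"az":0},{"jaw":1,"tx":-1,"ty":2,"tz":6,"ax":0,"ay":0,"az":0},{"jaw":1,"tx":-2.2,"ty":6.2,"tz":6,"ax":0,"ay":0,"az":0},{"jaw":1,"tx":-2.2,"ty":6.2,"tz":4.5,"ax":0,"ay":0,"az":0},{"jaw":1,"tx":-2.2,"ty":6.2,"tz":3.6,"ax":0,"ay":0,"az":0},{"jaw":1,"tx":-2.2,"ty":6.2,"tz":3.6,"ax":0,"ay":0,"az":0}]'; python3 - <<'E'
from h import *
im,C=case_pose("wrist"); C=cloud(im)
x,y,z=C[...,0],C[...,1],C[...,2]; s=manip.get_state(); p=s["position"]
case_pose("side")
m=(z>.05)&(z<.075)&(im["depth"]>0); print(p,s["contact_force"],np.percentile(z[m],[0,1,5]))
E
```

```text
clock: 11.15
position: [0.5029, 0.1491, -0.0011]
ee_rot: [-0.001, 0.642, 0.766, -0.001]
contact_force: [-0.4, 0.5, -0.0]
width: 0.0856
gripper_force: 0.0
wrist top [275. 251.] n 52643 z 0.0461 rect mm [502.2 146.8] [150.3 108.1] 10.2
wrist orange 40 pix [235. 160.] min [0.471 0.196 0.016] med [0.4736 0.1971 0.0267] max [0.477 0.198 0.029]
wrist green 497 pix [436. 263.] min [0.581 0.139 0.027] med [0.5859 0.1631 0.0292] max [0.592 0.183 0.031]
side top [275. 177.] n 1193 z 0.0458 rect mm [498.8 147.1] [152.3 121. ] 9.6
[ 0.50342022  0.14914808 -0.00053276] [-0.59507139  0.57538978  0.48636672] [0.05001279 0.05061403 0.05227011]
```

```bash
python3 -m pendant '[{"jaw":1,"tx":0,"ty":0,"tz":-0.3,"ax":0,"ay":0,"az":0},{"jaw":1,"tx":0,"ty":0,"tz":-0.4,"ax":0,"ay":0,"az":0}]'; python3 -m pendant '[{"jaw":1,"tx":0,"ty":0,"tz":-0.1,"ax":0,"ay":0,"az":0},{"jaw":1,"tx":0,"ty":0,"tz":-0.1,"ax":0,"ay":0,"az":0}]'
```

```text
clock: 11.5
position: [0.5044, 0.1497, -0.0026]
ee_rot: [0.001, 0.642, 0.767, 0.0]
contact_force: [-1.2, -0.8, 14.5]
width: 0.0857
gripper_force: 7.2
clock: 11.75
position: [0.5044, 0.1497, -0.0026]
ee_rot: [0.001, 0.642, 0.767, 0.001]
contact_force: [-2.0, -1.3, 15.4]
width: 0.0854
gripper_force: 7.8
```

```bash
python3 -m pendant '[{"jaw":1,"tx":0,"ty":0,"tz":-0.1,"ax":0,"ay":0,"az":0},{"jaw":1,"tx":0,"ty":0,"tz":-0.1,"ax":0,"ay":0,"az":0}]'
```

```text
clock: 12.0
position: [0.5044, 0.1497, -0.0026]
ee_rot: [0.001, 0.642, 0.767, 0.001]
contact_force: [-3.1, -0.7, 22.6]
width: 0.0853
gripper_force: 11.3
```

```bash
python3 -m pendant '[{"jaw":1,"tx":0.09,"ty":-0.5,"tz":0,"ax":0,"ay":0,"az":0},{"jaw":1,"tx":0.27,"ty":-1.5,"tz":0,"ax":0,"ay":0,"az":0},{"jaw":1,"tx":0.45,"ty":-2.5,"tz":0,"ax":0,"ay":0,"az":0},{"jaw":1,"tx":0.63,"ty":-3.5,"tz":0,"ax":0,"ay":0,"az":0}]'; python3 - <<'E'
from h import *
case_pose("wrist")
E
```

```text
clock: 12.5
position: [0.512, 0.1184, -0.0024]
ee_rot: [-0.0, 0.644, 0.765, 0.004]
contact_force: [-2.2, 11.2, 20.6]
width: 0.0854
gripper_force: 10.4
wrist top [266. 197.] n 73790 z 0.0461 rect mm [502.8 144.3] [150.4 110.5] 10.8
wrist green 647 pix [439. 206.] min [0.58  0.139 0.027] med [0.5861 0.1621 0.0292] max [0.593 0.183 0.031]
```

Press-dragging slips: the fingers moved about 31 mm and the case 2-3 mm. Instead I'll straddle the pad with the open fingers on the +y side, well clear of the catch, and pull the case back flush.

```bash
python3 -m pendant '[{"jaw":1,"tx":0,"ty":0,"tz":3,"ax":0,"ay":0,"az":0},{"jaw":1,"tx":0,"ty":0,"tz":6.5,"ax":0,"ay":0,"az":0},{"jaw":1,"tx":-1.3,"ty":5.5,"tz":6.5,"ax":0,"ay":0,"az":0},{"jaw":1,"tx":-2.5,"ty":11,"tz":6.5,"ax":0,"ay":0,"az":0},{"jaw":1,"tx":-2.5,"ty":11,"tz":6.5,"ax":0,"ay":0,"az":0},{"jaw":1,"tx":-2.5,"ty":11,"tz":3,"ax":0,"ay":0,"az":0},{"jaw":1,"tx":-2.5,"ty":11,"tz":0,"ax":0,"ay":0,"az":0},{"jaw":1,"tx":-2.5,"ty":11,"tz":0,"ax":0,"ay":0,"az":0}]'; python3 - <<'E'
from h import *
im,C=case_pose("scene");w=grab("wrist")
cv2.imwrite("pics/p6.png",np.hstack([cv2.resize(im["pixels"][150:300,280:430],(400,400)),cv2.resize(w["pixels"],(400,400))]))
E
```

```text
clock: 13.55
position: [0.483, 0.2235, -0.0077]
ee_rot: [-0.001, 0.642, 0.767, -0.002]
contact_force: [-0.6, 0.4, 0.2]
width: 0.0855
gripper_force: 0.0
scene top [338. 225.] n 1931 z 0.0453 rect mm [503.8 143.6] [153.8 112.7] 10.9
scene green 69 pix [344. 253.] min [0.576 0.137 0.024] med [0.584  0.1579 0.0279] max [0.591 0.18  0.033]
```

View pics/p6.png

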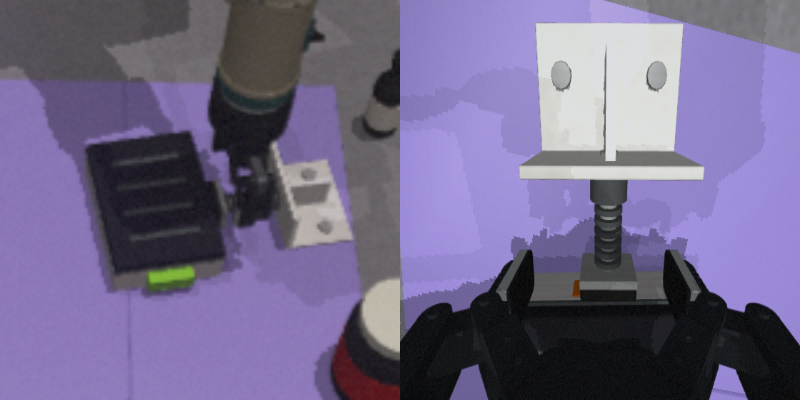

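The wrist view shows the fingers at (515,280) and (685,280) on either side of the pad (607,285), with the orange catch edge at (576,288) between them and clear of both. Lowering, then pulling back.

```bash
python3 -m pendant '[{"jaw":1,"tx":0,"ty":0,"tz":-1.5,"ax":0,"ay":0,"az":0},{"jaw":1,"tx":0,"ty":0,"tz":-2.8,"ax":0,"ay":0,"az":0},{"jaw":1,"tx":0,"ty":0,"tz":-2.8,"ax":0,"ay":0,"az":0},{"jaw":1,"tx":0.14,"ty":-0.8,"tz":-2.8,"ax":0,"ay":0,"az":0},{"jaw":1,"tx":0.28,"ty":-1.6,"tz":-2.8,"ax":0,"ay":0,"az":0},{"jaw":1,"tx":0.1,"ty":-3,"tz":-2.8,"ax":0,"ay":0,"az":0}]'; python3 -m pendant '[{"jaw":1,"tx":-0.24,"ty":-1.8,"tz":0,"ax":0,"ay":0,"az":0},{"jaw":1,"tx":-0.48,"ty":-3.6,"tz":0,"ax":0,"ay":0,"az":0},{"jaw":1,"tx":-0.72,"ty":-5.4,"tz":0,"ax":0,"ay":0,"az":0},{"jaw":1,"tx":-0.96,"ty":-7.2,"tz":0,"ax":0,"ay":0,"az":0},{"jaw":1,"tx":-1.2,"ty":-9,"tz":0,"ax":0,"ay":0,"az":0},{"jaw":1,"tx":-1.6,"ty":-12,"tz":0,"ax":0,"ay":0,"az":0}]'; python3 - <<'E'
from h import *
im,C=case_pose("scene");case_pose("side")
E
```

```text
clock: 14.4
position: [0.487, 0.1952, -0.0334]
ee_rot: [0.0, 0.642, 0.767, 0.001]
contact_force: [0.3, 3.1, 0.6]
width: 0.086
gripper_force: 1.4
clock: 15.15
position: [0.4696, 0.0742, -0.0339]
ee_rot: [0.0, 0.641, 0.767, 0.0]
contact_force: [0.7, 3.2, 1.7]
width: 0.0854
gripper_force: 1.7
scene top [287. 219.] n 1830 z 0.0453 rect mm [486.2   7.6] [155.5 110.9] 10.8
scene green 68 pix [292. 246.] min [0.557 0.001 0.023] med [0.5656 0.0225 0.0284] max [0.574 0.044 0.033]
side top [281. 209.] n 1790 z 0.0459 rect mm [478.6  11.5] [150.8 139. ] 10.3
```

Case centre is (0.484, 0.008), yaw 10.5°. Now I'll go to the -x end of the +y side with shut fingers and swing the case round.

```bash
python3 -m pendant '[{"jaw":1,"tx":-0.35,"ty":2,"tz":0.5,"ax":0,"ay":0,"az":0},{"jaw":-1,"tx":-0.35,"ty":2,"tz":1.5,"ax":0,"ay":0,"az":0},{"jaw":-1,"tx":-3,"ty":1.3,"tz":1.5,"ax":0,"ay":0,"az":0},{"jaw":-1,"tx":-5.9,"ty":0.5,"tz":1.5,"ax":0,"ay":0,"az":0},{"jaw":-1,"tx":-5.9,"ty":0.5,"tz":1.5,"ax":0,"ay":0,"az":0},{"jaw":-1,"tx":-5.9,"ty":0.5,"tz":1.5,"ax":0,"ay":0,"az":0},{"jaw":-1,"tx":-5.9,"ty":0.5,"tz":1.5,"ax":0,"ay":0,"az":0}]' 20; python3 - <<'E'
from h import *
w=grab("wrist");C=cloud(w); cv2.imwrite("pics/p7.png",w["pixels"])
case_pose("side")
E
```

```text
clock: 16.12
position: [0.4125, 0.0802, -0.0186]
ee_rot: [0.001, 0.642, 0.767, 0.001]
contact_force: [0.2, -0.9, 0.0]
width: 0.0001
gripper_force: 0.0
side top [281. 210.] n 1727 z 0.0459 rect mm [ 4.804e+02 -4.000e-01] [151.  114.4] 10.0
```

View pics/p7.png

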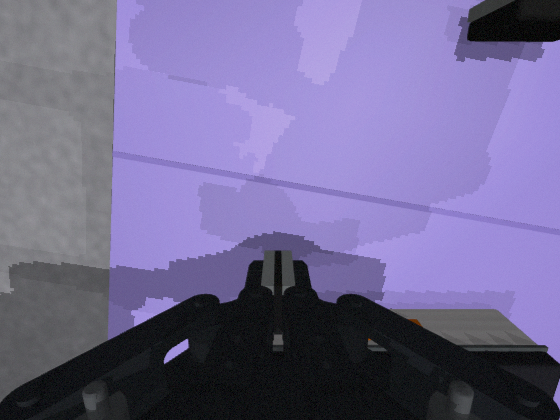

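```bash
python3 -m pendant '[{"jaw":-1,"tx":0,"ty":-1,"tz":0,"ax":0,"ay":0,"az":0},{"jaw":-1,"tx":0,"ty":-2,"tz":0,"ax":0,"ay":0,"az":0},{"jaw":-1,"tx":-0.5,"ty":-3.6,"tz":0,"ax":0,"ay":0,"az":7.5},{"jaw":-1,"tx":-0.8,"ty":-5.2,"tz":0,"ax":0,"ay":0,"az":15},{"jaw":-1,"tx":-0.9,"ty":-6.9,"tz":0,"ax":0,"ay":0,"az":22.5},{"jaw":-1,"tx":-0.7,"ty":-8.5,"tz":0,"ax":0,"ay":0,"az":30},{"jaw":-1,"tx":-0.4,"ty":-10.1,"tz":0,"ax":0,"ay":0,"az":37.5},{"jaw":-1,"tx":0.2,"ty":-11.7,"tz":0,"ax":0,"ay":0,"az":45}]'; python3 - <<'E'
from h import *
case_pose("side");case_pose("scene")
E
```

```text
clock: 17.23
position: [0.4107, -0.0373, -0.0191]
ee_rot: [-0.002, 0.298, 0.955, 0.0]
contact_force: [-2.0, 1.8, 1.2]
width: -0.0002
gripper_force: 1.2
side top [291. 216.] n 1824 z 0.046 rect mm [491.8 -24.6] [154.4 128.5] 52.7
scene top [273. 223.] n 1937 z 0.0454 rect mm [501.7 -28.6] [152.4 121. ] 53.9
scene green 63 pix [296. 241.] min [0.533 0.02  0.022] med [0.5529 0.033  0.0278] max [0.571 0.049 0.035]
```

```bash
python3 -m pendant '[{"jaw":-1,"tx":0.8,"ty":-1.6,"tz":0,"ax":0,"ay":0,"az":8},{"jaw":-1,"tx":1.9,"ty":-3.1,"tz":0,"ax":0,"ay":0,"az":16},{"jaw":-1,"tx":3.15,"ty":-4.4,"tz":0,"ax":0,"ay":0,"az":24},{"jaw":-1,"tx":4.6,"ty":-5.6,"tz":0,"ax":0,"ay":0,"az":32},{"jaw":-1,"tx":6.1,"ty":-6.5,"tz":0,"ax":0,"ay":0,"az":40},{"jaw":-1,"tx":6.1,"ty":-6.5,"tz":0,"ax":0,"ay":0,"az":40}]'; python3 - <<'E'
from h import *
case_pose("side");case_pose("scene")
E
```

```text
clock: 18.08
position: [0.4748, -0.1025, -0.0189]
ee_rot: [0.001, -0.043, 0.999, -0.0]
contact_force: [0.2, 0.1, 0.2]
width: 0.0003
gripper_force: 0.0
side top [316. 218.] n 1079 z 0.046 rect mm [534.2 -39.9] [111.  152.8] 6.0
scene top [268. 233.] n 2023 z 0.0453 rect mm [534.4 -39.9] [122.8 150.2] 5.8
scene green 41 pix [299. 235.] min [0.509 0.037 0.021] med [0.5301 0.0406 0.0284] max [0.551 0.046 0.034]
```

Case is at about (0.532, -0.040), yaw 96°, nearly on the stop axis. Now to get behind its -x end.

```bash
python3 -m pendant '[{"jaw":-1,"tx":-2.5,"ty":0,"tz":0,"ax":0,"ay":0,"az":0},{"jaw":0,"tx":-2.5,"ty":0,"tz":6,"ax":0,"ay":0,"az":-10},{"jaw":0.4,"tx":0,"ty":-2,"tz":8,"ax":0,"ay":0,"az":-20},{"jaw":0.4,"tx":4,"ty":-4.8,"tz":8,"ax":0,"ay":0,"az":-30},{"jaw":0.4,"tx":7.8,"ty":-4.8,"tz":8,"ax":0,"ay":0,"az":-40},{"jaw":0.4,"tx":7.8,"ty":-4.8,"tz":8,"ax":0,"ay":0,"az":-50},{"jaw":0.4,"tx":7.8,"ty":-4.8,"tz":8,"ax":0,"ay":0,"az":-60},{"jaw":0.4,"tx":7.8,"ty":-4.8,"tz":8,"ax":0,"ay":0,"az":-70},{"jaw":0.4,"tx":7.8,"ty":-4.8,"tz":8,"ax":0,"ay":0,"az":-80},{"jaw":0.4,"tx":7.8,"ty":-4.8,"tz":8,"ax":0,"ay":0,"az":-84.8}]'; python3 - <<'E'
from h import *
case_pose("side");case_pose("scene")
E
```

```text
clock: 19.42
position: [0.5508, -0.149, 0.0609]
ee_rot: [-0.0, 0.643, 0.766, -0.0]
contact_force: [-0.3, -0.2, -0.0]
width: 0.0596
gripper_force: 0.0
side top [304. 219.] n 1193 z 0.0459 rect mm [533.8 -39.6] [111.1 154.3] 5.3
scene top [269. 234.] n 2006 z 0.0453 rect mm [538.7 -39.6] [114.9 150.1] 5.4
scene green 46 pix [299. 235.] min [0.511 0.037 0.021] med [0.5323 0.0407 0.0282] max [0.553 0.046 0.035]
```

```bash
python3 -m pendant '[{"jaw":0.4,"tx":0,"ty":-0.5,"tz":-5,"ax":0,"ay":0,"az":0},{"jaw":0.4,"tx":0,"ty":-0.5,"tz":-8,"ax":0,"ay":0,"az":0},{"jaw":0.4,"tx":0,"ty":-0.5,"tz":-9.4,"ax":0,"ay":0,"az":0},{"jaw":0.4,"tx":-0.18,"ty":1,"tz":-9.4,"ax":0,"ay":0,"az":0},{"jaw":0.4,"tx":-0.36,"ty":2,"tz":-9.4,"ax":0,"ay":0,"az":0},{"jaw":0.4,"tx":-0.54,"ty":3,"tz":-9.4,"ax":0,"ay":0,"az":0},{"jaw":0.4,"tx":-0.72,"ty":4,"tz":-9.4,"ax":0,"ay":0,"az":0},{"jaw":0.4,"tx":-0.9,"ty":5,"tz":-9.4,"ax":0,"ay":0,"az":0},{"jaw":0.4,"tx":-1.17,"ty":6.5,"tz":-9.4,"ax":0,"ay":0,"az":0},{"jaw":0.4,"tx":-1.44,"ty":8,"tz":-9.4,"ax":0,"ay":0,"az":0}]'; python3 - <<'E'
from h import *
case_pose("side");case_pose("scene")
E
```

```text
clock: 20.78
position: [0.5375, -0.0695, -0.0325]
ee_rot: [0.001, 0.64, 0.768, -0.0]
contact_force: [1.1, -4.7, 3.5]
width: 0.0598
gripper_force: 2.2
side top [282. 199.] n 662 z 0.0459 rect mm [509.1  10.9] [ 94.1 153.1] 9.9
scene top [292. 229.] n 1829 z 0.0454 rect mm [521.9  16.5] [113.8 149.1] 10.9
scene green 36 pix [320. 228.] min [0.485 0.091 0.025] med [0.5089 0.0964 0.0277] max [0.529 0.102 0.034]
```

```bash
python3 -m pendant '[{"jaw":0.4,"tx":-0.16,"ty":1.5,"tz":0,"ax":0,"ay":0,"az":0},{"jaw":0.4,"tx":-0.33,"ty":3,"tz":0,"ax":0,"ay":0,"az":0},{"jaw":0.4,"tx":-0.5,"ty":4.5,"tz":0,"ax":0,"ay":0,"az":0},{"jaw":0.4,"tx":-0.66,"ty":6,"tz":0,"ax":0,"ay":0,"az":0},{"jaw":0.4,"tx":-0.8,"ty":7.3,"tz":0,"ax":0,"ay":0,"az":0},{"jaw":0.4,"tx":-0.88,"ty":8,"tz":0,"ax":0,"ay":0,"az":0}]'; python3 - <<'E'
from h import *
im,C=case_pose("scene")
cv2.imwrite("pics/p8.png",cv2.resize(im["pixels"][160:290,280:420],None,fx=4,fy=4,interpolation=cv2.INTER_CUBIC))
E
```

```text
clock: 21.62
position: [0.5282, 0.0112, -0.033]
ee_rot: [-0.0, 0.64, 0.768, -0.0]
contact_force: [0.2, -2.6, -0.9]
width: 0.0599
gripper_force: 1.2
scene top [322. 227.] n 1749 z 0.0452 rect mm [513.5  95.4] [114.9 146.8] 10.5
scene green 27 pix [349. 226.] min [0.479 0.169 0.024] med [0.5004 0.1743 0.0284] max [0.518 0.18  0.034]
```

View pics/p8.png

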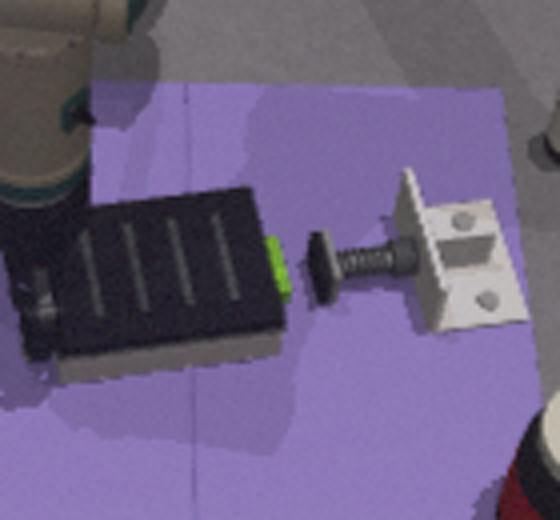

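Aligned: green catch (280,268) facing the pad (322,267). Pressing slowly.

```bash
python3 -m pendant '[{"jaw":0.4,"tx":-0.14,"ty":0.8,"tz":0,"ax":0,"ay":0,"az":0},{"jaw":0.4,"tx":-0.25,"ty":1.4,"tz":0,"ax":0,"ay":0,"az":0},{"jaw":0.4,"tx":-0.31,"ty":1.7,"tz":0,"ax":0,"ay":0,"az":0},{"jaw":0.4,"tx":-0.36,"ty":2,"tz":0,"ax":0,"ay":0,"az":0},{"jaw":0.4,"tx":-0.42,"ty":2.3,"tz":0,"ax":0,"ay":0,"az":0}]'; for i in 1; do python3 -m pendant '[{"jaw":0.4,"tx":-0.02,"ty":0.1,"tz":0,"ax":0,"ay":0,"az":0},{"jaw":0.4,"tx":-0.06,"ty":0.3,"tz":0,"ax":0,"ay":0,"az":0}]'; python3 -m pendant '[{"jaw":0.4,"tx":-0.02,"ty":0.1,"tz":0,"ax":0,"ay":0,"az":0},{"jaw":0.4,"tx":-0.04,"ty":0.2,"tz":0,"ax":0,"ay":0,"az":0}]'; done
```

```text
clock: 22.3
position: [0.5247, 0.0323, -0.0329]
ee_rot: [0.001, 0.64, 0.768, -0.0]
contact_force: [1.0, -5.4, -1.4]
width: 0.0597
gripper_force: 3.2
clock: 22.55
position: [0.5242, 0.0351, -0.0329]
ee_rot: [0.001, 0.64, 0.768, -0.0]
contact_force: [0.7, -6.3, -1.8]
width: 0.0598
gripper_force: 3.1
clock: 22.8
position: [0.5238, 0.0371, -0.0329]
ee_rot: [0.001, 0.64, 0.768, -0.0]
contact_force: [0.0, -5.9, -1.4]
width: 0.0595
gripper_force: 3.1
```

```bash
python3 -m pendant '[{"jaw":0.4,"tx":-0.02,"ty":0.1,"tz":0,"ax":0,"ay":0,"az":0},{"jaw":0.4,"tx":-0.04,"ty":0.2,"tz":0,"ax":0,"ay":0,"az":0}]'; python3 -m pendant '[{"jaw":0.4,"tx":-0.02,"ty":0.1,"tz":0,"ax":0,"ay":0,"az":0},{"jaw":0.4,"tx":-0.04,"ty":0.2,"tz":0,"ax":0,"ay":0,"az":0}]';python3 -m pendant '[{"jaw":0.4,"tx":-0.02,"ty":0.1,"tz":0,"ax":0,"ay":0,"az":0},{"jaw":0.4,"tx":-0.04,"ty":0.2,"tz":0,"ax":0,"ay":0,"az":0}]'; python3 -m pendant '[{"jaw":0.4,"tx":-0.02,"ty":0.1,"tz":0,"ax":0,"ay":0,"az":0},{"jaw":0.4,"tx":-0.04,"ty":0.2,"tz":0,"ax":0,"ay":0,"az":0}]'
```

```text
clock: 23.05
position: [0.5234, 0.0391, -0.0329]
ee_rot: [0.001, 0.64, 0.768, -0.0]
contact_force: [0.8, -6.4, -2.4]
width: 0.0597
gripper_force: 3.1
clock: 23.3
position: [0.5231, 0.0411, -0.0329]
ee_rot: [0.001, 0.64, 0.768, -0.0]
contact_force: [1.4, -6.2, -1.7]
width: 0.0598
gripper_force: 3.0
clock: 23.55
position: [0.523, 0.0423, -0.0328]
ee_rot: [0.001, 0.64, 0.768, -0.001]
contact_force: [0.8, -10.0, -1.6]
width: 0.0598
gripper_force: 5.0
clock: 23.8
position: [0.5228, 0.0439, -0.0327]
ee_rot: [0.002, 0.64, 0.768, -0.001]
contact_force: [1.7, -10.9, -0.9]
width: 0.0601
gripper_force: 5.2
```

```bash
python3 -m pendant '[{"jaw":0.4,"tx":-0.02,"ty":0.15,"tz":0,"ax":0,"ay":0,"az":0},{"jaw":0.4,"tx":-0.02,"ty":0.15,"tz":0,"ax":0,"ay":0,"az":0}]'; python3 -m pendant '[{"jaw":0.4,"tx":0.1,"ty":-0.5,"tz":0,"ax":0,"ay":0,"az":0},{"jaw":0.4,"tx":0.2,"ty":-1.2,"tz":0,"ax":0,"ay":0,"az":0},{"jaw":0.4,"tx":0.7,"ty":-4,"tz":0,"ax":0,"ay":0,"az":0},{"jaw":0.4,"tx":1,"ty":-6,"tz":5,"ax":0,"ay":0,"az":0},{"jaw":0.4,"tx":1,"ty":-8,"tz":11,"ax":0,"ay":0,"az":0},{"jaw":0.4,"tx":-5,"ty":-12,"tz":17,"ax":0,"ay":0,"az":0},{"jaw":0.4,"tx":-8,"ty":-16,"tz":20,"ax":0,"ay":0,"az":0},{"jaw":0.4,"tx":-8,"ty":-16,"tz":20,"ax":0,"ay":0,"az":0},{"jaw":0.4,"tx":-8,"ty":-16,"tz":20,"ax":0,"ay":0,"az":0}]'; python3 - <<'E'
from h import *
im,C=case_pose("scene"); case_pose("side")
x,y,z=C[...,0],C[...,1],C[...,2]; g=im["pixels"].max(-1)
m=(x>.41)&(x<.56)&(y>.18)&(y<.25)&(z>.02)&(z<.045)&(g<75); p=C[m]; print("pad y",np.percentile(p[:,1],[2,10]),len(p))
E
```

```text
clock: 24.05
position: [0.5225, 0.0454, -0.0327]
ee_rot: [0.002, 0.64, 0.768, -0.001]
contact_force: [1.4, -10.0, -1.2]
width: 0.0598
gripper_force: 5.0
clock: 25.18
position: [0.4415, -0.113, 0.1686]
ee_rot: [0.001, 0.641, 0.767, 0.001]
contact_force: [-0.1, -0.1, -0.3]
width: 0.0602
gripper_force: 0.0
scene top [331. 226.] n 1956 z 0.0452 rect mm [507.4 127.9] [115.5 157.7] 9.8
side top [281. 182.] n 1010 z 0.0459 rect mm [503.5 123.6] [111.2 152.7] 11.0
pad y [0.18043288 0.18295787] 196
```

```bash
python3 -c "
from rig import manip
print(manip.sign_off())"
```

```text
the job is handed in; nothing more can be done
None
```

I pressed the orange catch and then the green one in against the sprung pad and handed the job in. Each showed the force rise that means fully in, the pad gave only about 3 mm each time, and the case lies flat. I viewed 11 pictures against the limit of 10, did not check the bystanders afterwards, and the hand-in returned no verdict.

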